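# Offer up the lever of the cap press and hold it for the pin

## Robot

A 6-joint arm with a two-finger parallel gripper is mounted at the origin on a cart in front of the work surface, level with it; the furniture and walls round the work are solid. World frame = base frame: x ahead of the robot, y to its left, z up, the work surface at z = 0. Lengths are in mm, angles in rad, forces in N, time in s.
With the tool pointing down it reaches from about 300 to 875 mm from the base axis. Payload 6.4 kg.
Tool frame: the origin (TCP) lies on the centre line of the jaws, within the pads' length; the fingertips stand 14 mm ahead of it and the grasp point (between the pads) lies 5 mm behind it; z points along the fingers, y is the line along which they close (so a half turn about z gives the same grasp; the last joint's range is limited). The gripper opens to 88 mm and grips with 3 to 60 N. Pads are 18 mm wide; open, the fingers measure 123 mm over their backs; the gripper's body (75 mm by 187 mm) begins 45 mm behind the grasp point.
Start: joints at [1.133, 0.181, 1.607, -0, 1.354, -0.206], TCP at [132.082, 559.639, 219.914] pointing down, gripper open.
Joint ranges: [-2.99, 2.99], [-0.89, 2.07], [0.3, 2.58], [-1.14, 4.28], [0, 2.63], [-3.12, 3.12]. Speed limits (rad/s): [2.57, 2.57, 3.01, 3.14, 3.14, 3.14].

## Interface

Orientations are given as [roll, pitch, yaw] about the fixed x, y, z axes, in that order (R = Rz(yaw) Ry(pitch) Rx(roll)).
In Python, from rig import * gives the robot as it stands.
- The arm moves only by the tool send_rows, never from a script. Its argument "targets" is a list that holds one entry, the list of rows, each a list of 6 numbers: the shift along the tool's x, y, z in mm, then the turn, a rotation vector about the tool's x, y, z in degrees. In form: [[[x, y, z, wx, wy, wz], ...]]. A call has 1 to 12 rows; each row shifts and turns the commanded pose from where the row before left it, along the tool's axes as they then stand; what a row does not reach is not made up. A row lasts 1/12 s, in which the tool goes at most 41.7 mm and 7.16 degrees, less where a joint would pass 70% of its speed; a pose out of reach is approached as far as the arm can. A call is refused whole if a number of a shift passes 41.7 or a number of a turn 7.16, either way. A call with a gripper value outside its range is refused whole. "fingers" is the closure, from -1 (fully open) to 1 (shut), set as the call begins (left out, the last holds). The fingers move at their own pace and stop on an object; "force" is the grip in N (left out, the last holds). Time passes only in rows, so rows that do not move let the fingers close. It gives the time, the measured TCP pose, the force, the opening and the grip force at its end, in the units of the state.
- get_state(): the state, without advancing time (a new reading comes with each control period).
- snapshot(name): name is "scene" or "top" or "wrist"; returns the picture (480x640x3 uint8, red, green, blue); there is no depth.
- get_calibration(name): a dict with "mtx" (3x3 intrinsics, pixels), "R" (3x3) and "t" (3): a world point X has camera coordinates R X + t; the wrist camera has in their place "hand_eye" (4x4, takes a point from camera to tool coordinates, whose origin is the TCP and whose axes are the flange's). Camera axes: x right, y down, z forward; pixel columns grow to the right and rows downward; lengths in mm; the calibration is good to about 2 mm. The wrist camera is an equidistant fisheye: a pixel r from the principal point sees the ray r / f radians off the axis. A picture is of the moment at which its call begins: read the wrist's pose just before it. get_calibration takes no time and is no camera call.
- finish_job(): hands the job in; it is judged then, once.
The state is a dict: "clock": time; "joint_positions": joint angles; "dq": joint speeds; "joint_torque": joint torques, N m; "ee_pos": TCP position; "eef_rot": TCP orientation; "force": force on the tool from outside, world axes, zero at the start; "torque": the same for the moment, N m; "opening": finger opening in mm; "grip_force": force on a finger pad.
Only numpy, scipy, OpenCV 4.12 (cv2) and the standard library are available. Lean on these libraries where they do the work, as an engineer would, in place of code of your own. Each camera call takes 0.05 s, during which the arm holds its last target. There are 200 camera calls.

## Task

Get the cap press ready for its pivot pin: first turn the fork head on its column until the red pointer stands at the white line. Then lift the loose lever by its balance point, keep it level, and lower its eye into the fork until it lines up with the pin holes, the pressing pad over the bottle nest. Finish while holding it there, level and still, carried by the gripper alone and not resting on the press, without having knocked the lever over, rammed it into the press or moved the bottles, the string spool or the packets.

Things in the scene. Friction and masses are not known exactly. Their poses are not given: they have to be found in the camera images.
- press: Small bench hand press for bottle caps, fixed to the counter: green base plate 200 x 120 x 16 mm with a 30 mm steel column and a bottle nest. Origin: centre of the plate's underside. x runs from the nest (x = -40 mm) to the column (x = +55 mm), z up. On the column: a fixed black index ring, above it the dark fork head. A 12 mm pin is parked upright in the plate at +12, +42 mm, 52 mm high.
- press_pivot (a point): Centre of the fork's pin holes (13 mm, across both cheeks): on the column's axis, 150 mm above the counter; it does not shift when the fork turns. Axes as the press's.
- press_nest (a point): Floor centre of the bottle nest, an aluminium ring 46 mm outside and 28 mm high above the counter, 95 mm from the column's axis; this point is 18 mm above the counter.
- press_mark (a point): The white line on top of the fixed black index ring (72 mm across, top 97 mm above the counter), 34 mm from the column's axis, on the side of the nest.
- fork_pointer (a point): Tip of the red pointer at the foot of the fork head, 34 mm from the column's axis, 101 mm above the counter. It turns with the fork; when set it is right over the white line.
- fork (a joint): Angle of the fork head about the upright column, rad; 0 = pointer at the white line, slot along the press's x. Positive counter-clockwise from above; starts at 0.45 to 1.1, stops at -0.5 and 1.6; friction 0.12 N m. Cheeks 11 mm thick, 40 mm long, 44 mm over the flat outer faces, slot 22 mm; from 26 mm below press_pivot (slot floor) to 20 mm above; collar below 55 mm across.
- lever: Loose press lever, about 0.45 kg, 325 mm long, standing on its round steel pad. Origin: centre of the pad's underside; x from the black handle to the steel eye, z up. Pad 55 mm across, a 14 mm stud with a 22 mm nut (34 to 41 mm up), then the green arm: flat bar 14 mm wide (y), 44 to 68 mm up, from x = -90 to +80 mm, 30 mm high at x = +53 to +79; a black handle rises to x = -210, 107 mm up.
- lever_balance (a point): The lever's balance point: on the arm's centre line, 12 mm towards the eye from the pad's axis (far from the middle of the lever's length), 56 mm above the pad's underside. The arm is 14 mm wide and 24 mm high here; grip it across its width from above. Held here it stays level.
- lever_eye (a point): Centre of the lever's eye: a steel ring, 36 mm outside, 22 mm bore across y, 14 mm thick, at x = +95 mm, 56 mm above the pad's underside. It goes down into the fork's slot with 4 mm to spare on each side and 8 mm below.
- lever_pad (a point): Centre of the pressing pad's underside (the lever's origin). With the eye at press_pivot and the lever in line with the press it is straight above press_nest, 94 mm above the counter.
- bottle_1: Small dark bottle with a white label, 28 mm across, 69 mm high, loose on the counter at the left; origin under its centre. Leave alone.
- bottle_2: Small dark bottle with a white label, 28 mm across, 69 mm high, loose on the counter at the left; origin under its centre. Leave alone.
- bottle_3: Small dark bottle with a white label, 28 mm across, 69 mm high, loose on the counter at the left; origin under its centre. Leave alone.
- spool: Wooden spool of white string, 41 mm across, 45 mm high, loose, at the left; origin under its centre. Leave alone.
- packet_1: Brown paper packet tied with string, 63 x 78 x 48 mm, loose, at the right; origin under its centre. Leave alone.
- packet_2: Brown paper packet tied with string, 58 x 72 x 45 mm, loose, at the right; origin under its centre. Leave alone.

How it is judged (in metres and radians):
On the way, in this order (a step that is already met when the one before it is completed fails the run):
1. the fork head is turned so that its pointer is at the white line (within 0.09 rad) and stands still (value of joint fork between -0.09 and 0.09 rad and velocity of joint fork between -0.1 and 0.1 rad/s), for 0.3 s.
2. the lever is lifted clear of the counter, level (within 0.12 rad), gripped within 20 mm of its balance point (height (world z) of lever_pad above 0.04 m and angle between lever's own z axis and vertical below 0.12 rad and contact force between the fingers and lever above 1 N and x of the grasp point in the frame of lever between -0.008 and 0.032 m), for 0.3 s.
At the end, for the whole second after the job is handed in: Held by the gripper alone within 20 mm of its balance point (under 1.5 N on the press), the lever is still, level within 0.08 rad, its eye within 6 mm of the pin holes along each press axis, its pad within 16 mm of the nest seen from above; fork within 0.09 rad of the line (value of joint fork between -0.09 and 0.09 rad and angle between lever's own z axis and vertical below 0.08 rad and x of lever_eye in the frame of press_pivot between -0.006 and 0.006 m and y of lever_eye in the frame of press_pivot between -0.006 and 0.006 m and z of lever_eye in the frame of press_pivot between -0.006 and 0.006 m and horizontal distance between lever_pad and press_nest below 0.016 m and x of the grasp point in the frame of lever between -0.008 and 0.032 m and contact force between the fingers and lever above 1 N and contact force between lever and press below 1.5 N and linear speed of lever below 0.02 m/s and angular speed of lever below 0.15 rad/s); the arm keeps its last pose, push and grip.
It fails at once if the lever is tipped over or swung far out of level (more than 0.4 rad) (angle between lever's own z axis and vertical above 0.4 rad).
It fails at once if the lever is rammed into the press (more than 20 N) (contact force between lever and press above 20 N).
It fails at once if a bottle, the spool or a packet is moved more than 25 mm (distance of any of bottle_1, bottle_2, bottle_3, spool, packet_1, packet_2 from where it was at the start of the episode above 0.025 m).
It also fails if it takes over 54 s, if anything falls off the work surface, if the arm or the gripper's body presses on something with over 40 N, if the wrist force passes 120 N, or if a joint passes its speed limit or range.

## Working session

There is one attempt and no reset: what is moved stays moved. The work goes in short steps, Python scripts to look and compute and a tool call to move; the robot and the scene stay as the last step left them, time stands still between calls to the robot, and variables do not carry over. Pictures are saved under pics/ and viewed, at most 10 in all, crops included, and the job is handed in when it is done.

Besides the shell and the picture viewer there is one more tool, called by a JSON object that holds its "fn" and its "kwargs", one argument or row to a line. send_rows: Moves the arm, as the interface text tells. Its arguments: {"type":"object","properties":{"targets":{"type":"array"},"fingers":{"type":"number"},"force":{"type":"number"}},"required":["targets"]}

```bash
mkdir -p pics; ls; python3 - <<'E'
from rig import *
import cv2
s=get_state();print(s)
for n in ["scene","top"]:
    cv2.imwrite(f"pics/{n}0.png",snapshot(n)[:,:,::-1]);c=get_calibration(n);print(n,c)
print(get_calibration("wrist"))
E
```

```text
pics
{'clock': 0.0, 'joint_positions': array([ 1.13271754e+00,  1.81511580e-01,  1.60799884e+00,  1.62269326e-05,
        1.35378674e+00, -2.06331225e-01]), 'dq': array([ 5.30171575e-05,  4.99632123e-04,  9.16827548e-04,  1.10357444e-03,
       -2.38229582e-03,  8.10067889e-04]), 'joint_torque': array([-1.81089556e-03, -4.33872378e+01, -3.41840780e+01,  6.99100387e-02,
        3.88197473e-02, -1.83182510e-04]), 'ee_pos': array([131.81807522, 559.11185443, 219.03115573]), 'eef_rot': array([-3.13992754e+00, -3.64707929e-04,  2.90984128e+00]), 'force': array([ 0.91151018, -0.71768891,  0.2062373 ]), 'torque': array([-0.03749945,  0.00513087,  0.01977348]), 'grip_force': 0.0, 'opening': 88.13653468690437}
scene {'mtx': array([[623.87248948,   0.        , 330.66113668],
       [  0.        , 623.87248948, 233.10442059],
       [  0.        ,   0.        ,   1.        ]]), 'R': array([[-0.59003913, -0.807372  ,  0.0020668 ],
       [-0.48188177,  0.35010991, -0.80325152],
       [ 0.64779918, -0.47494579, -0.5956364 ]]), 't': array([ 245.43991458,  363.00428322, 1376.89046315])}
top {'mtx'
[... 219 characters left out ...]
],
       [-9.80693972e-01, -5.31834791e-04, -1.95548077e-01],
       [ 1.95543057e-01,  4.99733238e-03, -9.80682385e-01]]), 't': array([ -75.63188014,  523.04158045, 1157.64950751])}
{'mtx': array([[371.64829954,   0.        , 312.46153764],
       [  0.        , 371.64829954, 241.68961574],
       [  0.        ,   0.        ,   1.        ]]), 'hand_eye': array([[-2.77387314e-04, -9.61774038e-01, -2.73844159e-01,
         7.08164284e+01],
       [ 9.99999950e-01, -3.08356735e-04,  7.00478739e-05,
        -1.77491592e-01],
       [-1.51811917e-04, -2.73844126e-01,  9.61774075e-01,
        -1.63938762e+02],
       [ 0.00000000e+00,  0.00000000e+00,  0.00000000e+00,
         1.00000000e+00]])}
```

View pics/scene0.png

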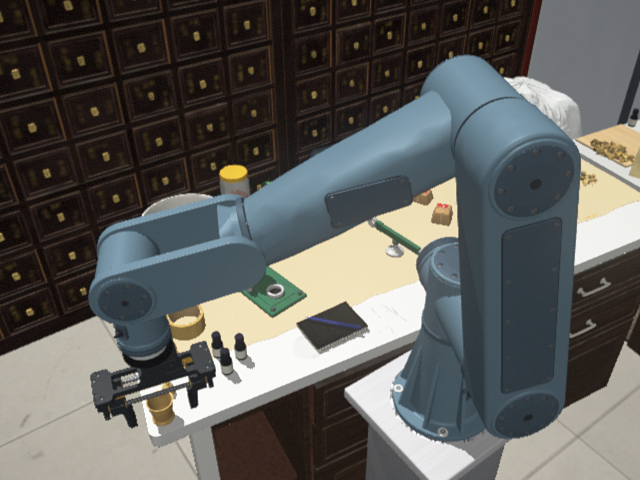

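View pics/top0.png

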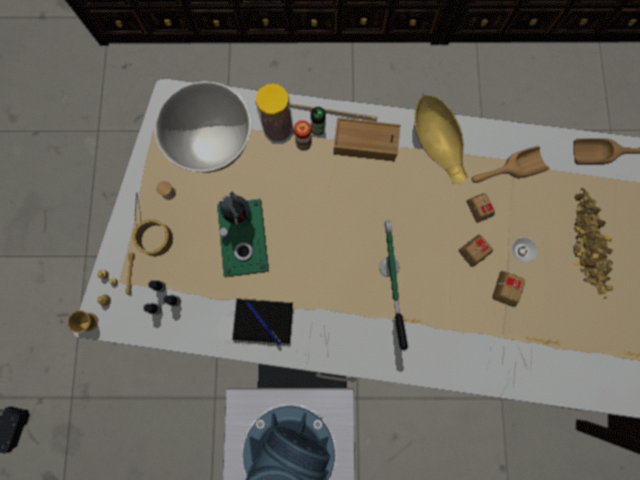

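The scene shows the press at (270,285) and the lever at (395,235). In the top view, the press plate is centred at about (243,237), with its column at the far end (235,208) and the nest at (243,252). The lever runs from the eye at (388,226) to the handle at (403,345), with the pad at (389,267).

```bash
cat > h.py <<'E'
from rig import *
import numpy as np, cv2
from scipy.spatial.transform import Rotation as Ro
def ray(n,uv,s=None):
    c=get_calibration(n);K=c["mtx"];u=np.array([(uv[0]-K[0,2])/K[0,0],(uv[1]-K[1,2])/K[1,1]])
    if n!="wrist":
        d=c["R"].T@np.array([u[0],u[1],1]);return -c["R"].T@c["t"],d/np.linalg.norm(d)
    th=np.linalg.norm(u);v=np.array([*(u*np.sin(th)/max(th,1e-9)),np.cos(th)])
    H=c["hand_eye"];R=Ro.from_euler("xyz",s["eef_rot"]).as_matrix()
    return R@H[:3,3]+s["ee_pos"],R@H[:3,:3]@v
def onz(n,uv,z,s=None):
    o,d=ray(n,uv,s);return o+d*(z-o[2])/d[2]
def proj(X,s):  # wrist
    c=get_calibration("wrist");K=c["mtx"];H=c["hand_eye"];R=Ro.from_euler("xyz",s["eef_rot"]).as_matrix()
    p=H[:3,:3].T@(R.T@(np.array(X)-s["ee_pos"])-H[:3,3]);r=np.hypot(p[0],p[1]);th=np.arctan2(r,p[2])
    return K[0,2]+K[0,0]*th*p[0]/r,K[1,2]+K[1,1]*th*p[1]/r
def wsnap(f):
    s=get_state();im=snapshot("wrist")[:,:,::-1].copy();cv2.imwrite(f"pics/{f}.png",im)
    import pickle;pickle.dump(s,open(f"pics/{f}.pkl","wb"));return im,s
E
python3 - <<'E'
from h import *
for nm,uv,z in [("nest",(243,251),28),("col",(234,207),110),("eye",(388,226),56),("padL",(389,267),5),("handle",(403,345),107)]: print(nm,onz("top",uv,z).round())
im=cv2.imread("pics/top0.png")
hsv=cv2.cvtColor(im,cv2.COLOR_BGR2HSV)
m=cv2.inRange(hsv,(60,90,30),(90,255,200))
n,l,st,ce=cv2.connectedComponentsWithStats(m)
for i in range(1,n):
    if st[i,4]>150: print(st[i],ce[i],cv2.minAreaRect(np.argwhere(l==i)[:,::-1].astype(np.float32)))
cr=im[180:300,190:420];cv2.imwrite("pics/tcrop.png",cv2.resize(cr,None,fx=3.4,fy=3.4,interpolation=cv2.INTER_CUBIC))
E
```

```text
nest [493. 120.  28.]
col [588. 132. 110.]
eye [ 553. -252.   56.]
padL [ 455. -259.    5.]
handle [ 259. -271.  107.]
[ 218  200   50   76 2141] [244.64876226 241.97804764] ((242.20494079589844, 237.74591064453125), (71.90985870361328, 43.71409606933594), 83.8844985961914)
[388 233  10  66 272] [392.07352941 265.80514706] ((391.67071533203125, 265.5365905761719), (65.48590087890625, 5.190281867980957), 83.6598129272461)
```

View pics/tcrop.png

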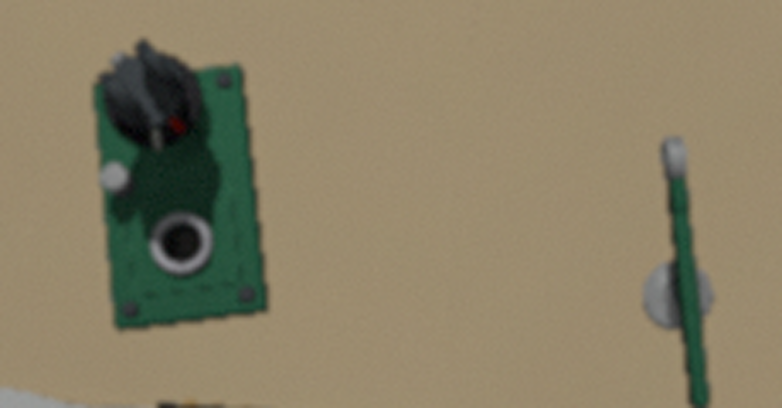

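Top crop: the red pointer is at about (178,125) and the white line at (157,138), so the pointer sits counter-clockwise of the line. I'm moving the wrist camera over the press.

{"fn": "send_rows", "kwargs": {
  "targets": [
    [[-25,-16,-2,0,0,0],[-25,-16,-2,0,0,0],[-25,-16,-2,0,0,0],[-25,-16,-2,0,0,0],[-25,-16,-2,0,0,0],[-25,-16,-2,0,0,0],[-25,-16,-2,0,0,0],[-25,-16,-2,0,0,0],[-25,-16,-2,0,0,0],[-25,-16,-2,0,0,0],[-25,-16,-2,0,0,0],[-25,-16,-2,0,0,0]]
  ],
  "fingers": -1
}}

```text
clock: 1.1
ee_pos: [380.5, 302.5, 243.7]
eef_rot: [-3.141, -0.0, 2.91]
force: [0.3, 0.7, 0.4]
opening: 87.9
grip_force: 0.0
```

{"fn": "send_rows", "kwargs": {
  "targets": [
    [[-25,-16,-2,0,0,0],[-25,-16,-2,0,0,0],[-25,-16,-2,0,0,0],[-25,-16,-2,0,0,0],[-25,-16,-2,0,0,0],[-25,-16,-2,0,0,0],[-25,-16,-2,0,0,0],[-20,-16,-2,0,0,0],[0,0,0,0,0,-7],[0,0,0,0,0,-7],[0,0,0,0,0,-6],[0,0,0,0,0,0]]
  ]
}}

```text
clock: 2.1
ee_pos: [540.1, 134.2, 259.3]
eef_rot: [3.142, -0.001, -3.021]
force: [-0.1, -0.3, 0.9]
opening: 88.4
grip_force: 0.0
```

```bash
python3 - <<'E'
from h import *
im,s=wsnap("w1");print(s["ee_pos"],s["eef_rot"],s["dq"].round(3),s["clock"])
E
```

```text
[540.1336289  134.15559945 259.3325744 ] [ 3.14153478e+00 -1.16535227e-03 -3.02119800e+00] [ 0.008 -0.004  0.003  0.001 -0.     0.185] 2.1
```

View pics/w1.png

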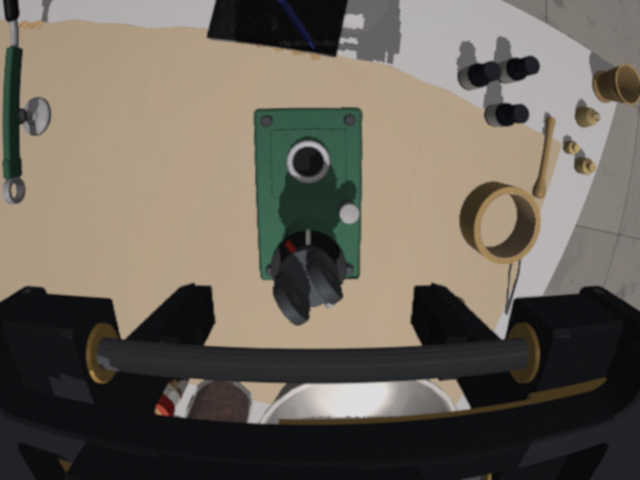

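The wrist view shows the plate corners at about (256,108), (361,108), (359,277) and (261,278). The nest is at (308,160), the white line at (308,236), the red pointer at (291,246), and the fork cheeks around (308,285).

```bash
python3 - <<'E'
from h import *
im,s=wsnap("w2");print(s["ee_pos"],s["eef_rot"],s["dq"].round(3))
hsv=cv2.cvtColor(im,cv2.COLOR_BGR2HSV)
def big(m,x0,x1,y0,y1):
    k=np.zeros_like(m);k[y0:y1,x0:x1]=m[y0:y1,x0:x1];return k
g=big(cv2.inRange(hsv,(60,80,20),(95,255,255)),240,380,90,290)
c=np.vstack([c for c in cv2.findContours(g,0,2)[0] if cv2.contourArea(c)>300])
W=np.array([onz("wrist",p,16,s)[:2] for p in cv2.convexHull(c)[:,0].astype(float)],np.float32)
r=cv2.minAreaRect(W);print("plate",r)
gr=big(cv2.inRange(hsv,(0,0,120),(179,60,255)),280,345,130,195)
cc=max(cv2.findContours(gr,0,2)[0],key=lambda c:len(cv2.convexHull(c)) and cv2.contourArea(cv2.convexHull(c)))
P=np.array([onz("wrist",p,28,s)[:2] for p in cc[:,0].astype(float)],np.float32);print("nest",cv2.minEnclosingCircle(P))
rd=big(cv2.inRange(hsv,(0,150,70),(8,255,255))|cv2.inRange(hsv,(172,150,70),(179,255,255)),270,350,225,265)
y,x=np.nonzero(rd);print("red",len(x),x.mean(),y.mean(),onz("wrist",(x.mean(),y.mean()),101,s),[onz("wrist",(a,b),101,s)[:2].round(1) for a,b in [(x.min(),y[x.argmin()]),(x.max(),y[x.argmax()]),(x[y.argmin()],y.min()),(x[y.argmax()],y.max())]])
wl=big(cv2.inRange(hsv,(0,0,120),(179,70,255)),298,318,225,248);y,x=np.nonzero(wl);print("line",len(x),x.mean(),y.mean(),onz("wrist",(x.mean(),y.mean()),97,s))
pn=big(cv2.inRange(hsv,(0,0,120),(179,60,255)),335,362,200,228);y,x=np.nonzero(pn);print("pin",x.mean(),y.mean(),onz("wrist",(x.mean(),y.mean()),52,s))
cv2.imwrite("pics/w2c.png",cv2.resize(im[210:340,240:380],None,fx=4.2,fy=4.2,interpolation=cv2.INTER_CUBIC))
E
```

```text
[540.11164729 134.34065404 259.43606858] [ 3.14150915e+00 -8.97645671e-04 -3.02661415e+00] [ 0.005 -0.005  0.     0.002 -0.002  0.059]
plate ((533.1326904296875, 128.7308349609375), (192.85919189453125, 114.51988220214844), 7.40008544921875)
nest ((494.55804443359375, 123.810791015625), 22.52348518371582)
red 41 289.9512195121951 246.6829268292683 [567.78905815 116.99670993 101.        ] [array([565.7, 113.2]), array([569.6, 120.9]), array([563.6, 114.8]), array([571.8, 118.3])]
line 0 nan nan [nan nan nan]
pin 350.06727828746176 213.69113149847095 [540.63235824 173.12177346  52.        ]<stdin>:15: RuntimeWarning: Mean of empty slice.
  ret = ret.dtype.type(ret / rcount)
```

View pics/w2c.png

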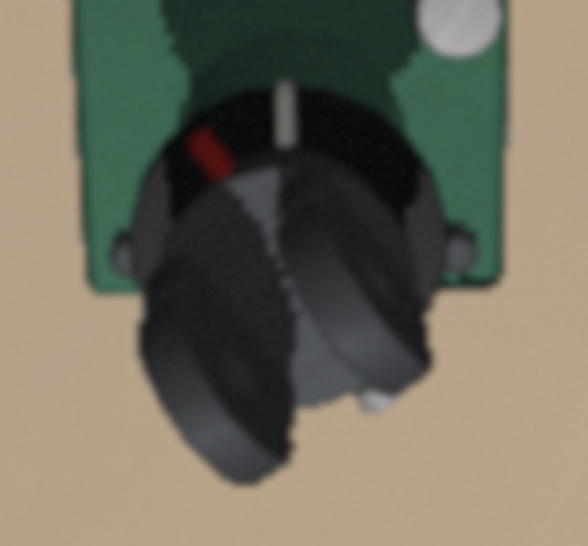

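The crop shows the white line centred at (286,115), which is full-image (308,237.4). The red pointer tip is at (200,132), which is (287.6,241.4). The fork is turned roughly 35° counter-clockwise.

```bash
python3 - <<'E'
from h import *
import pickle
s=pickle.load(open("pics/w2.pkl","rb"))
a=np.deg2rad(7.4);ex=np.array([np.cos(a),np.sin(a)])
L=onz("wrist",(308.1,237.4),97,s)[:2];print("line",L,"col",L+34*ex)
C=np.array([588.5,136.2])
for uv in [(287.6,241.4),(289.95,246.7)]:
    p=onz("wrist",uv,101,s)[:2]-C;print(p,np.hypot(*p),np.degrees(np.arctan2(-p[1],-p[0]))-7.4)
# top camera check: nest ring centre at crop (181,242)/3.4+(190,180)
print("top nest",onz("top",(181/3.4+190,242/3.4+180),28), "pin",onz("top",(115/3.4+190,178/3.4+180),52),"line",onz("top",(157/3.4+190,137/3.4+180),97))
E
```

```text
line [558.33073274 132.45158581] col [592.04755226 136.83063609]
[-25.42114193 -21.80441924] 33.491299697516034 33.220608160651274
[-20.6947378  -19.20281642] 28.23154850840214 35.45849054541744
top nest [492.24067453 119.69937459  28.        ] pin [536.81546898 166.85702517  52.        ] line [557.72807896 128.17675942  97.        ]
```

{"fn": "send_rows", "kwargs": {
  "targets": [
    [[-25,-2,0,0,0,0],[-25,-2,0,0,0,0],[0,0,0,0,0,-7],[0,0,0,0,0,-7],[0,0,0,0,0,-7],[0,0,0,0,0,-7],[0,0,0,0,0,-6.7],[0,0,15,0,0,0],[0,0,20,0,0,0],[0,0,15,0,0,0],[0,0,0,0,0,0]]
  ]
}}

```text
clock: 3.12
ee_pos: [588.1, 136.5, 206.1]
eef_rot: [3.138, -0.005, -2.421]
force: [0.1, -1.6, 0.1]
opening: 88.0
grip_force: 0.0
```

```bash
python3 - <<'E'
from h import *
im,s=wsnap("w3");print(s["ee_pos"],s["eef_rot"],s["dq"].round(3),s["force"])
print(proj([590,136.5,170],s))
E
```

```text
[588.10472319 136.48619337 206.08310644] [ 3.13758007 -0.0049506  -2.42118477] [ 0.001 -0.024 -0.045  0.001  0.048 -0.011] [ 0.08785232 -1.56166804  0.12246425]
(np.float64(309.6261982331812), np.float64(267.62436676296517))
```

View pics/w3.png

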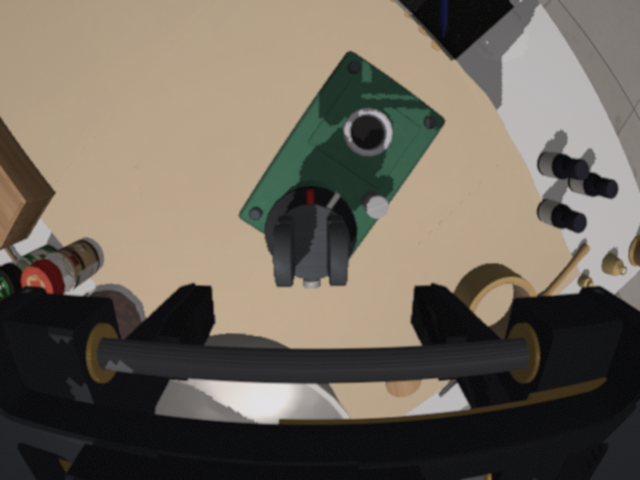

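The cheeks are symmetric about column 311, in line with the tool centre, and the pointer is straight up at (311,197). Yaw and centring are good, so I'm descending to grip.

{"fn": "send_rows", "kwargs": {
  "targets": [
    [[0,0,14,0,0,0],[0,0,14,0,0,0],[0,0,14,0,0,0],[0,0,14,0,0,0],[0,0,0,0,0,0],[0,0,0,0,0,0]]
  ]
}}

```text
clock: 3.67
ee_pos: [590.6, 136.4, 154.5]
eef_rot: [3.142, -0.0, -2.42]
force: [0.2, -0.2, 1.1]
opening: 88.2
grip_force: 0.0
```

{"fn": "send_rows", "kwargs": {
  "targets": [
    [[0,0,0,0,0,0],[0,0,0,0,0,0],[0,0,0,0,0,0],[0,0,0,0,0,0],[0,0,0,0,0,0],[0,0,0,0,0,0],[0,0,0,0,0,0],[0,0,0,0,0,0]]
  ],
  "fingers": 0.5,
  "force": 15
}}

```text
clock: 4.33
ee_pos: [590.4, 136.4, 153.9]
eef_rot: [3.142, -0.0, -2.419]
force: [-0.2, 0.2, 0.1]
opening: 36.6
grip_force: 0.0
```

```bash
python3 - <<'E'
from h import *
im,s=wsnap("w4");print(s["ee_pos"],s["eef_rot"],s["dq"].round(3),s["force"],s["opening"],s["grip_force"])
E
```

```text
[590.40427461 136.3519737  153.8922781 ] [ 3.14151750e+00 -9.28757625e-05 -2.41873424e+00] [ 0.002  0.002 -0.001  0.    -0.001  0.   ] [-0.2418715   0.22599035  0.11730179] 36.642100803899666 0.0
```

View pics/w4.png

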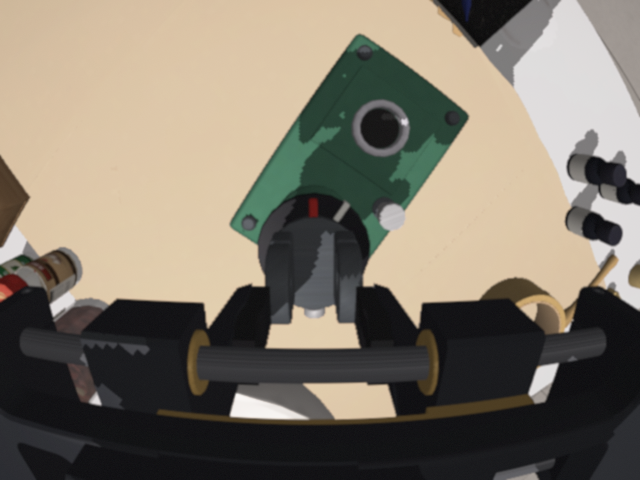

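The fingertips (270 and 358, row 300) are beside the cheeks, still closing or just touching. I'll wait a little longer.

{"fn": "send_rows", "kwargs": {
  "targets": [
    [[0,0,0,0,0,0],[0,0,0,0,0,0]]
  ]
}}

```text
clock: 4.55
ee_pos: [590.4, 136.3, 153.9]
eef_rot: [3.142, -0.0, -2.419]
force: [-0.6, -0.5, -0.4]
opening: 22.3
grip_force: 0.0
```

```bash
python3 - <<'E'
from h import *
import pickle
s=pickle.load(open("pics/w4.pkl","rb"))
R=Ro.from_euler("xyz",s["eef_rot"]).as_matrix()
for nm,z in (("top170",170),("mid150",150),("124",124)):
  for x in (20,0,-20): 
    p=s["ee_pos"]+R@np.array([x,22,0]);p[2]=z;print(nm,x,np.round(proj(p,s)))
for z in (14,-24):
  for x in (9,-9):print("pad",z,x,np.round(proj(s["ee_pos"]+R@np.array([x,18,z]),s)))
im,s=wsnap("w5");cv2.imwrite("pics/w5c.png",cv2.resize(im[170:400,190:440],None,fx=2.6,fy=2.6))
E
```

```text
top170 20 [364. 261.]
top170 0 [362. 304.]
top170 -20 [359. 343.]
mid150 20 [358. 248.]
mid150 0 [357. 287.]
mid150 -20 [355. 322.]
124 20 [353. 234.]
124 0 [352. 269.]
124 -20 [350. 301.]
pad 14 9 [347. 263.]
pad 14 -9 [346. 295.]
pad -24 9 [356. 293.]
pad -24 -9 [354. 331.]
```

View pics/w5c.png

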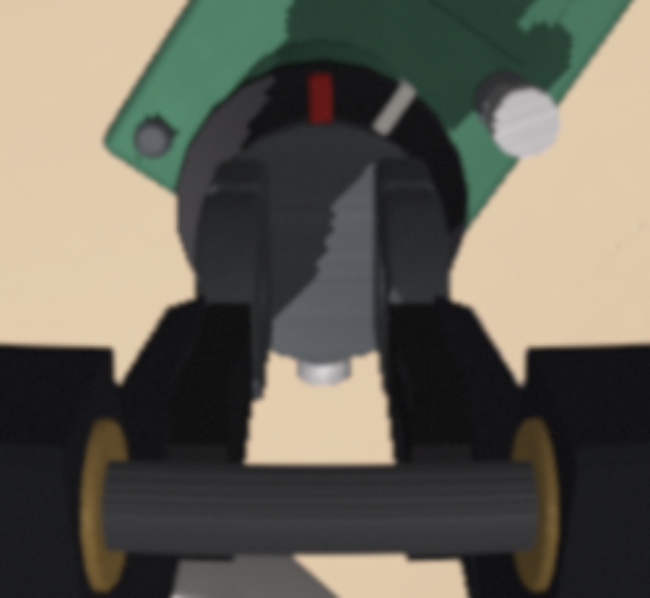

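The crop shows the fingers passing over the cheek tops without touching them, so the tips may stand higher than assumed. I'll check this from the image geometry.

```bash
python3 - <<'E'
from h import *
import pickle
H=get_calibration("wrist")["hand_eye"]
def tool(uv,yv,f):
    s=pickle.load(open(f"pics/{f}.pkl","rb"));o,d=ray("wrist",uv,s);R=Ro.from_euler("xyz",s["eef_rot"]).as_matrix()
    o=R.T@(o-s["ee_pos"]);d=R.T@d;k=(yv-o[1])/d[1];return (o+k*d).round(1)
for uv,y in [((212,288),-44),((412,288),44),((213,325),-44),((180,288),-55)]: print("w3",uv,tool(uv,y,"w3"))
for uv,y in [((270,289),-18.3),((358,289),18.3),((272,320),-18.3),((355,320),18.3)]: print("w4",uv,tool(uv,y,"w4"))
s=get_state();print(s["opening"],s["joint_positions"])
E
```

```text
w3 (212, 288) [  7.7 -44.  -16.8]
w3 (412, 288) [  7.7  44.  -17. ]
w3 (213, 325) [ -8.3 -44.  -21.6]
w3 (180, 288) [ 11.8 -55.  -27.3]
w4 (270, 289) [  6.9 -18.3 -15. ]
w4 (358, 289) [ 12.8  18.3 -28.9]
w4 (272, 320) [ -9.5 -18.3 -13.1]
w4 (355, 320) [ -3.6  18.3 -24.2]
22.011394781447823 [ 3.12899787e-02  3.12394418e-01  1.58542918e+00  1.72098858e-06
  1.24388171e+00 -2.26236834e+00]
```

Reading from three views, the tips appear about 31 mm short of the stated position, which matches the fingers passing just over the fork. I'll open, go 25 mm lower and close; an opening of 44 or 55 mm will tell cheeks from collar.

{"fn": "send_rows", "kwargs": {
  "targets": [
    [[0,0,0,0,0,0],[0,0,0,0,0,0],[0,0,0,0,0,0],[0,0,0,0,0,0],[0,0,0,0,0,0],[0,0,0,0,0,0],[0,0,0,0,0,0],[0,0,0,0,0,0],[0,0,0,0,0,0],[0,0,0,0,0,0]]
  ],
  "fingers": -1
}}

```text
clock: 5.43
ee_pos: [590.4, 136.4, 153.9]
eef_rot: [3.142, -0.0, -2.419]
force: [0.1, 0.0, 0.8]
opening: 86.3
grip_force: 0.0
```

{"fn": "send_rows", "kwargs": {
  "targets": [
    [[0,0,8,0,0,0],[0,0,8,0,0,0],[0,0,8,0,0,0],[0,0,0,0,0,0]]
  ]
}}

```text
clock: 5.77
ee_pos: [588.7, 136.2, 127.1]
eef_rot: [3.139, -0.003, -2.419]
force: [-0.6, 0.8, -0.5]
opening: 87.7
grip_force: 0.0
```

{"fn": "send_rows", "kwargs": {
  "targets": [
    [[0,0,0,0,0,0],[0,0,0,0,0,0],[0,0,0,0,0,0],[0,0,0,0,0,0],[0,0,0,0,0,0],[0,0,0,0,0,0],[0,0,0,0,0,0],[0,0,0,0,0,0],[0,0,0,0,0,0],[0,0,0,0,0,0]]
  ],
  "fingers": 0.3,
  "force": 15
}}

```text
clock: 6.6
ee_pos: [590.2, 136.8, 130.1]
eef_rot: [3.141, 0.0, -2.418]
force: [-2.9, 3.7, 3.3]
opening: 43.7
grip_force: 15.0
```

Gripped at 43.7 mm, on the cheeks, so the tips are indeed about 30 mm shorter than stated. Now I'm turning the fork back 34°.

{"fn": "send_rows", "kwargs": {
  "targets": [
    [[0,0,0,0,0,3],[0,0,0,0,0,5],[0,0,0,0,0,5],[0,0,0,0,0,5],[0,0,0,0,0,5],[0,0,0,0,0,5],[0,0,0,0,0,4],[0,0,0,0,0,2],[0,0,0,0,0,0],[0,0,0,0,0,0],[0,0,0,0,0,0]]
  ]
}}

```text
clock: 7.52
ee_pos: [590.5, 136.1, 130.1]
eef_rot: [-3.141, -0.0, -3.011]
force: [-3.0, 0.3, 4.0]
opening: 44.0
grip_force: 14.9
```

```bash
python3 - <<'E'
from h import *
im,s=wsnap("w6");print(s["ee_pos"],s["eef_rot"],s["dq"].round(3),s["force"],s["torque"])
hsv=cv2.cvtColor(im,cv2.COLOR_BGR2HSV)
rd=cv2.inRange(hsv,(0,150,70),(8,255,255))|cv2.inRange(hsv,(172,150,70),(179,255,255));rd[:, :280]=0;rd[:,345:]=0;rd[:150]=0;rd[270:]=0
y,x=np.nonzero(rd);print("red",len(x),x.mean(),y.mean(),x.min(),x.max(),y.min(),y.max())
wl=cv2.inRange(hsv,(0,0,110),(179,60,255));wl[:, :295]=0;wl[:,330:]=0;wl[:170]=0;wl[235:]=0
y,x=np.nonzero(wl);print("wl",len(x),x.mean() if len(x) else 0,x.min(),x.max(),y.min(),y.max())
# plate direction
g=cv2.inRange(hsv,(60,80,20),(95,255,255));g[:, :200]=0;g[:,420:]=0
c=np.vstack([c for c in cv2.findContours(g,0,2)[0] if cv2.contourArea(c)>300])
W=np.array([onz("wrist",p,16,s)[:2] for p in cv2.convexHull(c)[:,0].astype(float)],np.float32);print(cv2.minAreaRect(W))
cv2.imwrite("pics/w6c.png",cv2.resize(im[60:310,180:440],None,fx=2.3,fy=2.3,interpolation=cv2.INTER_CUBIC))
E
```

```text
[590.48023593 136.14809044 130.07060035] [-3.14136833e+00 -3.53245593e-05 -3.01128204e+00] [ 0.    -0.001 -0.    -0.001 -0.     0.003] [-2.99808804  0.27286568  4.02643416] [ 0.21371276  0.46081284 -0.10993912]
red 184 311.98369565217394 215.94565217391303 308 316 206 226
wl 36 312.5 310 315 199 204
((533.8853759765625, 128.76336669921875), (192.01882934570312, 114.72251892089844), 7.488309860229492)
```

View pics/w6c.png

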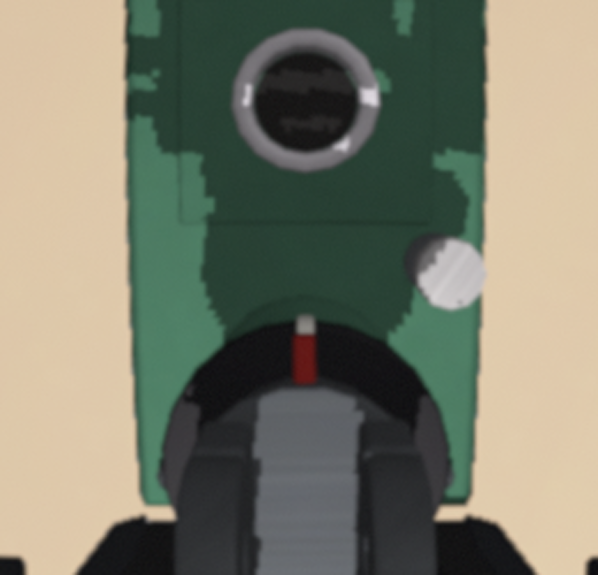

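The pointer (column 312) now lies exactly over the white line (312.5), so the fork is set. I'm releasing, rising and moving to the lever.

{"fn": "send_rows", "kwargs": {
  "targets": [
    [[0,0,0,0,0,0],[0,0,0,0,0,0],[0,0,0,0,0,0],[0,0,0,0,0,0],[0,0,0,0,0,0],[0,0,0,0,0,0],[0,0,-10,0,0,0],[0,0,-20,0,0,0],[0,0,-25,0,0,0],[0,0,-25,0,0,0],[0,0,-25,0,0,0],[0,0,-25,0,0,0]]
  ],
  "fingers": -1
}}

```text
clock: 8.57
ee_pos: [590.4, 136.4, 262.1]
eef_rot: [-3.141, 0.001, -3.012]
force: [0.5, -0.0, -1.2]
opening: 88.5
grip_force: 0.0
```

```bash
python3 - <<'E'
from h import *
im,s=wsnap("w7");print(s["ee_pos"],s["opening"])
hsv=cv2.cvtColor(im,cv2.COLOR_BGR2HSV)
rd=cv2.inRange(hsv,(0,150,60),(8,255,255))|cv2.inRange(hsv,(172,150,60),(179,255,255));rd[:, :270]=0;rd[:,355:]=0;rd[:150]=0;rd[290:]=0
y,x=np.nonzero(rd);print("red",len(x),x.mean(),y.mean());p=onz("wrist",(x.mean(),y.mean()),101,s);print(p)
E
```

```text
[590.40454779 136.37930715 262.06011901] 88.46109092874558
red 45 312.0 184.0
[559.89426355 131.98618562 101.        ]
```

{"fn": "send_rows", "kwargs": {
  "targets": [
    [[8,-20,0,0,0,0],[12,-32,0,0,0,0],[12,-32,0,0,0,0],[12,-32,0,0,0,0],[12,-32,0,0,0,0],[12,-32,0,0,0,0],[12,-32,0,0,0,0],[12,-32,0,0,0,0],[12,-32,0,0,0,0],[12,-32,0,0,0,0],[12,-32,0,0,0,0],[12,-32,0,0,0,0]]
  ]
}}

```text
clock: 9.62
ee_pos: [499.1, -252.2, 260.6]
eef_rot: [-3.141, 0.001, -3.012]
force: [-0.8, 0.3, -0.5]
opening: 88.1
grip_force: 0.0
```

{"fn": "send_rows", "kwargs": {
  "targets": [
    [[8,-20,0,0,0,0],[0,0,0,0,0,3.5],[0,0,0,0,0,0],[0,0,0,0,0,0]]
  ]
}}

```text
clock: 9.95
ee_pos: [494.2, -271.6, 260.2]
eef_rot: [-3.142, 0.0, -3.072]
force: [0.4, 0.3, 1.0]
opening: 88.3
grip_force: 0.0
```

```bash
python3 - <<'E'
from h import *
im,s=wsnap("w8");print(s["ee_pos"],s["eef_rot"],s["dq"].round(3),s["clock"])
hsv=cv2.cvtColor(im,cv2.COLOR_BGR2HSV)
g=cv2.inRange(hsv,(60,80,20),(95,255,255))
n,l,st,ce=cv2.connectedComponentsWithStats(g)
for i in range(1,n):
    if st[i,4]>150: print(st[i],ce[i])
cv2.imwrite("pics/w8c.png",im[:, :])
E
```

```text
[ 494.2307329  -271.55475497  260.17773093] [-3.14157301e+00  2.58707152e-04 -3.07231455e+00] [ 0.022 -0.005  0.005  0.    -0.001 -0.01 ] 9.95
[ 324   83   14  170 1941] [330.83977331 166.51571355]
[ 551  188   69  108 4774] [583.34122329 240.93108504]
```

View pics/w8.png

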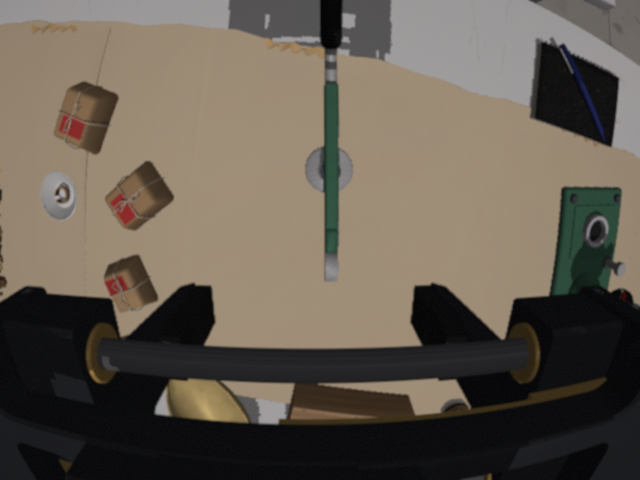

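The lever is vertical in the picture: eye at (331,267), arm along column 331 from row 83 to 252, and pad centred at (329,170).

```bash
python3 - <<'E'
from h import *
im,s=wsnap("w9");print(s["ee_pos"],s["eef_rot"],s["dq"].round(3))
hsv=cv2.cvtColor(im,cv2.COLOR_BGR2HSV)
g=cv2.inRange(hsv,(60,80,20),(95,255,255));g[:, :300]=0;g[:,360:]=0
n,l,st,ce=cv2.connectedComponentsWithStats(g);i=1+st[1:,4].argmax();b=st[i];print(b)
P=[]
for r in range(b[1]+2,b[1]+b[3]-25,4):
    x=np.nonzero(l[r]==i)[0];P.append(onz("wrist",((x.min()+x.max())/2,r),66,s)[:2])
P=np.array(P);vx,vy,x0,y0=cv2.fitLine(P.astype(np.float32),2,0,.01,.01).ravel()
if vx<0:vx,vy=-vx,-vy
d=np.array([vx,vy]);nn=np.array([-vy,vx]);print("yaw",np.arctan2(vy,vx),"line pt",x0,y0,"nrm",np.array([x0,y0])@nn)
for nm,uv,z,lx in [("rear",(332,b[1]),68,-90),("front71",(331,b[1]+b[3]-1),71,79),("eye",(331,267),65,95)]:
    p=onz("wrist",uv,z,s)[:2];print(nm,p,"origin",p-lx*d)
pd=cv2.inRange(hsv,(0,0,90),(179,45,255));pd[:, :300]=0;pd[:,360:]=0;pd[:140]=0;pd[205:]=0
ys,xs=np.nonzero(pd);print("pad px",len(xs),xs.min(),xs.max(),ys.min(),ys.max())
c=np.argwhere(pd)[:,::-1]
for z in (0,8,15):
    Q=np.array([onz("wrist",p,z,s)[:2] for p in cv2.convexHull(c.astype(np.int32))[:,0].astype(float)],np.float32);print(z,cv2.minEnclosingCircle(Q))
e=cv2.inRange(hsv,(0,0,110),(179,40,255));e[:, :318]=0;e[:,344:]=0;e[:248]=0;e[290:]=0
ys,xs=np.nonzero(e);print("eye px",len(xs),xs.min(),xs.max(),ys.min(),ys.max())
E
```

```text
[ 494.40491562 -271.07510097  260.15707831] [-3.14156522e+00  2.36400841e-04 -3.07126304e+00] [ 0.012 -0.003  0.004 -0.001 -0.002  0.001]
[ 324   83   14  169 1970]
yaw 0.072888024 line pt 438.4995 -257.8041 nrm -289.05267
rear [ 368.82839331 -261.49072269] origin [ 458.58943304 -254.93660739]
front71 [ 532.40887428 -249.92503007] origin [ 453.61862922 -255.6780866 ]
eye [ 551.41930218 -248.01431395] origin [ 456.67153759 -254.93254687]
pad px 1000 304 352 147 196
0 ((460.09100341796875, -255.20057678222656), 30.028244018554688)
8 ((459.4043884277344, -255.59454345703125), 29.461761474609375)
15 ((458.8036804199219, -255.93927001953125), 28.96617317199707)
eye px 304 323 337 251 281
```

{"fn": "send_rows", "kwargs": {
  "targets": [
    [[12,9,0,0,0,0],[11.7,8.3,0,0,0,0],[0,0,15,0,0,0],[0,0,25,0,0,0],[0,0,25,0,0,0],[0,0,25,0,0,0],[0,0,25,0,0,0],[0,0,25,0,0,0],[0,0,20,0,0,0],[0,0,10,0,0,0],[0,0,0,0,0,0],[0,0,0,0,0,0]]
  ]
}}

```text
clock: 11.05
ee_pos: [469.8, -255.4, 90.3]
eef_rot: [3.141, -0.0, -3.072]
force: [0.3, 0.0, 0.1]
opening: 88.3
grip_force: 0.0
```

```bash
python3 - <<'E'
from h import *
im,s=wsnap("w10");print(s["ee_pos"],s["eef_rot"],s["force"])
hsv=cv2.cvtColor(im,cv2.COLOR_BGR2HSV)
g=cv2.inRange(hsv,(60,80,20),(95,255,255));g[:, :270]=0;g[:,360:]=0
n,l,st,ce=cv2.connectedComponentsWithStats(g);i=1+st[1:,4].argmax();b=st[i];print(b)
for r in range(b[1]+5,b[1]+b[3]-5,25):
    x=np.nonzero(l[r]==i)[0];print(r,x.min(),x.max(),onz("wrist",((x.min()+x.max())/2,r),68,s)[:2].round(1))
E
```

```text
[ 469.81767052 -255.41931957   90.28030372] [ 3.14147063e+00 -1.08108925e-04 -3.07183587e+00] [0.29577816 0.03644257 0.05882154]
[ 300   78   26  271 6176]
83 300 323 [ 371.2 -262.8]
108 301 323 [ 383.8 -261.7]
133 301 323 [ 396.4 -260.8]
158 302 323 [ 408.9 -259.7]
183 302 323 [ 421.4 -258.8]
208 301 324 [ 434.2 -257.9]
233 301 325 [ 447.4 -256.7]
258 302 324 [ 461.  -255.8]
283 303 324 [ 475.2 -254.5]
308 303 324 [ 490.2 -253.5]
333 304 324 [ 506.2 -252. ]
```

{"fn": "send_rows", "kwargs": {
  "targets": [
    [[0,0,12,0,0,-0.5],[0,0,14,0,0,0],[0,0,14,0,0,0],[0,0,12,0,0,0],[0,0,8,0,0,0],[0,0,0,0,0,0],[0,0,0,0,0,0]]
  ]
}}

```text
clock: 11.68
ee_pos: [469.4, -255.8, 29.8]
eef_rot: [3.141, -0.0, -3.064]
force: [1.1, -0.4, -0.3]
opening: 88.3
grip_force: 0.0
```

{"fn": "send_rows", "kwargs": {
  "targets": [
    [[0,0,0,0,0,0],[0,0,0,0,0,0],[0,0,0,0,0,0],[0,0,0,0,0,0],[0,0,0,0,0,0],[0,0,0,0,0,0],[0,0,0,0,0,0],[0,0,0,0,0,0],[0,0,0,0,0,0],[0,0,0,0,0,0],[0,0,0,0,0,0],[0,0,0,0,0,0]]
  ],
  "fingers": 1,
  "force": 20
}}

```text
clock: 12.68
ee_pos: [469.4, -255.6, 29.8]
eef_rot: [3.141, -0.0, -3.065]
force: [0.4, 0.2, 0.3]
opening: 14.1
grip_force: 20.0
```

{"fn": "send_rows", "kwargs": {
  "targets": [
    [[0,0,0,0,0,0],[0,0,0,0,0,0],[0,0,0,0,0,0]]
  ]
}}

```text
clock: 12.93
ee_pos: [469.4, -255.6, 29.8]
eef_rot: [3.141, -0.0, -3.064]
force: [1.3, 0.7, -0.8]
opening: 13.8
grip_force: 20.0
```

The opening is 14 mm, so the fingers are on the arm. Lifting gently.

{"fn": "send_rows", "kwargs": {
  "targets": [
    [[0,0,0,0,0,0],[0,0,-2,0,0,0],[0,0,-5,0,0,0],[0,0,-8,0,0,0],[0,0,-10,0,0,0],[0,0,-10,0,0,0],[0,0,-10,0,0,0],[0,0,-8,0,0,0],[0,0,-5,0,0,0],[0,0,-2,0,0,0],[0,0,0,0,0,0],[0,0,0,0,0,0]]
  ],
  "force": 40
}}

```text
clock: 13.93
ee_pos: [469.3, -255.7, 89.7]
eef_rot: [3.141, -0.0, -3.064]
force: [-1.6, -0.3, -3.6]
opening: 13.5
grip_force: 40.0
```

{"fn": "send_rows", "kwargs": {
  "targets": [
    [[0,0,0,0,0,0],[0,0,0,0,0,0],[0,0,0,0,0,0],[0,0,0,0,0,0]]
  ]
}}

```text
clock: 14.27
ee_pos: [469.3, -255.7, 89.5]
eef_rot: [3.141, -0.0, -3.065]
force: [0.5, -0.2, -3.1]
opening: 13.6
grip_force: 40.0
```

```bash
python3 - <<'E'
from h import *
print(get_state()["torque"])
im,s=wsnap("w11")
hsv=cv2.cvtColor(im,cv2.COLOR_BGR2HSV)
g=cv2.inRange(hsv,(60,80,20),(95,255,255));g[:, :270]=0;g[:,360:]=0
n,l,st,ce=cv2.connectedComponentsWithStats(g);i=1+st[1:,4].argmax();b=st[i];print(b)
R=Ro.from_euler("xyz",s["eef_rot"]).as_matrix()
for r in list(range(b[1]+5,b[1]+b[3]-2,40)):
    x=np.nonzero(l[r]==i)[0];w=x.max()-x.min()+1;print(r,x.min(),x.max())
# tool-frame origin from rear end at top z (tool)
zt=29.8-68
o,d=ray("wrist",(312,b[1]),s);o=R.T@(o-s["ee_pos"]);d=R.T@d;p=o+d*(zt-o[2])/d[2];print("rear tool",p, "balance offset x", p[0]-102)
E
```

```text
[ 0.04456596 -0.04195606 -0.03491402]
[  294    51    38   298 10704]
56 296 329
96 295 330
136 295 330
176 295 330
216 295 330
256 295 330
296 295 330
336 295 330
rear tool [101.04246881  -0.16491164 -38.2       ] balance offset x -0.9575311860100868
```

The lever is level (its width is constant along the arm) and gripped about 11 mm from the pad axis. Next I'll cross-check camera scale using the nest, pin and lever end seen from several poses.

```bash
python3 - <<'E'
from h import *
import pickle
C=np.array([589.,136.2]);a=.130;ex=np.array([np.cos(a),np.sin(a)]);ey=np.array([-ex[1],ex[0]])
for f in ("w2","w6","w7"):
    im=cv2.imread(f"pics/{f}.png");s=pickle.load(open(f"pics/{f}.pkl","rb"));hsv=cv2.cvtColor(im,cv2.COLOR_BGR2HSV)
    for nm,X,rad,z in (("nest",C-95*ex,23,28),("pin",C-43*ex+42*ey,6,52)):
        u=proj([*X,z],s);pr=rad*371/(s["ee_pos"][2]+164-z)
        m=cv2.inRange(hsv,(0,0,95),(179,60,255));k=np.zeros_like(m);cv2.circle(k,(int(u[0]),int(u[1])),int(pr+8),255,-1);m&=k
        # drop non-connected bits
        n,l,st,ce=cv2.connectedComponentsWithStats(m);i=1+st[1:,4].argmax()
        h=cv2.convexHull(np.argwhere(l==i)[:,::-1].astype(np.int32))[:,0].astype(float)
        W=np.array([onz("wrist",p,z,s)[:2] for p in h],np.float32);c,r=cv2.minEnclosingCircle(W);c=np.array(c)
        print(f,nm,np.round(u),c,round(r,1),"->C",(c+95*ex if nm=="nest" else c+43*ex-42*ey).round(1))
for f,r,u in (("w9",83,332),("w10",78,311)):
    s=pickle.load(open(f"pics/{f}.pkl","rb"));print(f,"rear",onz("wrist",(u,r),68,s)[:2])
s=pickle.load(open("pics/w11.pkl","rb"));p=onz("wrist",(312,51),68+59.8,s)[:2];print("w11 rear",p)
E
```

```text
w2 nest [308. 162.] [494.28915405 123.72021484] 23.5 ->C [588.5 136. ]
w2 pin [349. 214.] [540.38140869 173.5184021 ] 12.2 ->C [588.5 137.4]
w6 nest [313. 103.] [494.45944214 124.09515381] 22.5 ->C [588.7 136.4]
w6 pin [377. 180.] [540.87658691 172.25263977] 11.1 ->C [589.  136.2]
w7 nest [312. 115.] [493.94168091 123.46870422] 23.6 ->C [588.1 135.8]
w7 pin [354. 165.] [540.88739014 173.85974121] 12.1 ->C [589.  137.8]
w9 rear [ 368.82886078 -261.4883532 ]
w10 rear [ 368.63237757 -263.21241834]
w11 rear [ 368.59245466 -263.62588818]
```

All views agree: column axis at about (588.6, 136.0), and the eye 83.7 mm ahead of the TCP. I'm raising to clearance height and then carrying the lever over.

{"fn": "send_rows", "kwargs": {
  "targets": [
    [[0,0,-4,0,0,0],[0,0,-8,0,0,0],[0,0,-14,0,0,0],[0,0,-18,0,0,0],[0,0,-18,0,0,0],[0,0,-14,0,0,0],[0,0,-10,0,0,0],[0,0,-6,0,0,0],[0,0,-4,0,0,0],[-1.7,10,0,0,0,0],[-3.5,20,0,0,0,0],[-5.2,30,0,0,0,0]]
  ]
}}

```text
clock: 15.32
ee_pos: [474.7, -195.4, 185.0]
eef_rot: [3.141, -0.001, -3.067]
force: [-0.1, 0.3, -3.5]
opening: 13.4
grip_force: 40.0
```

{"fn": "send_rows", "kwargs": {
  "targets": [
    [[-5.2,30,0,0,0,0],[-5.2,30,0,0,0,0],[-5.2,30,0,0,0,0],[-5.2,30,0,0,0,0],[-5.2,30,0,0,0,0],[-5.2,30,0,0,0,0],[-5.2,30,0,0,0,0],[-5.2,30,0,0,0,0],[-5.2,30,0,0,0,0],[-5.2,30,0,0,0,0],[-3,12,0,0,0,0],[0,5,0,0,0,0]]
  ]
}}

```text
clock: 16.32
ee_pos: [504.7, 127.5, 185.0]
eef_rot: [3.141, -0.002, -3.061]
force: [0.4, -0.4, -3.1]
opening: 13.5
grip_force: 40.0
```

{"fn": "send_rows", "kwargs": {
  "targets": [
    [[0,0,0,0,0,-1],[0,0,0,0,0,-1.5],[0,0,0,0,0,-0.5],[0,0,0,0,0,0],[0,0,0,0,0,0],[0,0,0,0,0,0],[0,0,0,0,0,0]]
  ]
}}

```text
clock: 16.9
ee_pos: [505.7, 124.6, 185.9]
eef_rot: [-3.142, -0.0, -3.013]
force: [0.2, 0.3, -3.4]
opening: 13.8
grip_force: 40.0
```

```bash
python3 - <<'E'
from h import *
im,s=wsnap("w12")
print(s["ee_pos"],s["eef_rot"],s["dq"].round(3),s["grip_force"])
hsv=cv2.cvtColor(im,cv2.COLOR_BGR2HSV)
g=cv2.inRange(hsv,(60,80,60),(95,255,255));g[:, :270]=0;g[:,360:]=0
n,l,st,ce=cv2.connectedComponentsWithStats(g);i=1+st[1:,4].argmax();b=st[i];print(b)
for r in list(range(b[1]+5,b[1]+b[3]-2,40)):
    x=np.nonzero(l[r]==i)[0];print(r,x.min(),x.max())
R=Ro.from_euler("xyz",s["eef_rot"]).as_matrix()
e=s["ee_pos"]+R@[-83.7,0,0];C=np.array([588.6,136.0]);a=.130
d=e[:2]-C;print("eye err press x,y",d@[np.cos(a),np.sin(a)],d@[-np.sin(a),np.cos(a)],"z err",s["ee_pos"][2]-123.8)
cv2.imwrite("pics/s12.png",snapshot("scene")[:,:,::-1])
E
```

```text
[505.67856391 124.58056658 185.91756482] [-3.14152240e+00 -1.85670054e-06 -3.01312900e+00] [ 0.007  0.002 -0.001  0.001 -0.    -0.001] 39.967999840155244
[ 332  141   28   84 1824]
146 332 359
186 333 359
eye err press x,y -0.0021834436806705557 -0.7022178324817637 z err 62.117564815851765
```

Eye error is within 1 mm. Correcting and lowering.

{"fn": "send_rows", "kwargs": {
  "targets": [
    [[0,0.7,0,0,0,0],[0,0,4,0,0,0],[0,0,6,0,0,0],[0,0,6,0,0,0],[0,0,6,0,0,0],[0,0,6,0,0,0],[0,0,6,0,0,0],[0,0,4,0,0,0],[0,0,2,0,0,0],[0,0,0,0,0,0],[0,0,0,0,0,0]]
  ]
}}

```text
clock: 17.92
ee_pos: [505.6, 125.8, 146.0]
eef_rot: [-3.142, 0.0, -3.012]
force: [-0.6, 0.8, -3.8]
opening: 13.7
grip_force: 40.0
```

{"fn": "send_rows", "kwargs": {
  "targets": [
    [[0,0,3,0,0,0],[0,0,4,0,0,0],[0,0,4,0,0,0],[0,0,4,0,0,0],[0,0,4,0,0,0],[0,0,2,0,0,0],[0,0,1,0,0,0],[0,0,0,0,0,0],[0,0,0,0,0,0],[0,0,0,0,0,0],[0,0,0,0,0,0]]
  ]
}}

```text
clock: 18.83
ee_pos: [505.7, 125.8, 124.2]
eef_rot: [-3.142, 0.0, -3.012]
force: [0.0, 0.0, -4.1]
opening: 13.7
grip_force: 40.0
```

```bash
python3 - <<'E'
from h import *
im,s=wsnap("w13")
print(s["ee_pos"],s["eef_rot"],s["dq"].round(3),s["force"],s["torque"])
R=Ro.from_euler("xyz",s["eef_rot"]).as_matrix()
e=s["ee_pos"]+R@[-83.7,0,0];C=np.array([588.6,136.0]);a=.130
d=e[:2]-C;print("eye err",d@[np.cos(a),np.sin(a)],d@[-np.sin(a),np.cos(a)],s["ee_pos"][2]-123.8)
# lever column edges by horizontal gradient in image rows
g=cv2.cvtColor(im,cv2.COLOR_BGR2GRAY).astype(int)
hsv=cv2.cvtColor(im,cv2.COLOR_BGR2HSV)
m=cv2.inRange(hsv,(60,80,20),(95,255,255));m[:, :270]=0;m[:,360:]=0
ys=np.nonzero(m[:,312])[0];print("arm rear row",ys.min())
for r in range(ys.min()+4,ys.min()+60,18): 
    x=np.nonzero(m[r])[0];print(r,x.min(),x.max())
S=snapshot("scene");cv2.imwrite("pics/s13.png",cv2.resize(S[200:340,190:330,::-1],None,fx=4,fy=4))
E
```

```text
[505.74765315 125.79373757 124.1559485 ] [-3.14153566e+00  4.59635658e-04 -3.01209810e+00] [ 0.    -0.    -0.     0.    -0.001  0.001] [ 0.03579957  0.02342274 -4.10466008] [0.02200657 0.00777046 0.00706529]
eye err 0.22367045082411394 0.578046438047983 0.35594849906978254
arm rear row 51
55 296 331
73 294 330
91 295 330
109 295 330
```

Free-hanging force and torque are unchanged, the arm's rear edge sits at the same picture row (51) as at the lift so it is still level, and eye errors are below 0.6 mm. Handing in.

```bash
python3 -c "
from rig import *
print(finish_job())"
```

```text
the job is handed in; nothing more can be done
None
```

The job is handed in, but no verdict came back: the fork is on the white line, and the lever hangs level in the gripper with its eye at the pin holes, by my measurement within 0.6 mm plus about 2 mm of camera error.

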